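# Index the magnifier slide over the bowl and hold the lock pin home

## Robot

A 6-joint arm with a two-finger parallel gripper is mounted at the origin on the work surface. World frame = base frame: x ahead of the robot, y to its left, z up, the work surface at z = 0. Lengths are in m, angles in rad, forces in N, time in s.
With the tool pointing down it reaches from about 0.35 to 0.875 m from the base axis. Payload 15.5 kg.
Tool frame: the origin (TCP) lies at the very end of the fingers, on their centre line; the grasp point (between the pads) lies 19 mm behind it; y points along the fingers, z is the direction in which the jaws open and shut, and the axes are right-handed (so a half turn about y gives the same grasp; the last joint's range is limited). The gripper opens to 85 mm and grips with 20 to 120 N. Pads are 22 mm wide; open, the fingers measure 114 mm over their backs; the gripper's body (76 mm by 85 mm) begins 54 mm behind the grasp point. The pads swing forward as they close: fully open they stand 13 mm farther back than shut.
Start: joints at [1.042, 0.494, 1.345, -0, 1.302, -0.096], TCP at [0.263, 0.567, 0.231] pointing down, gripper open.
Joint ranges: [-2.91, 2.91], [-0.82, 2.16], [0.22, 2.67], [-1.22, 4.37], [0.12, 2.79], [-3.08, 3.08]. Speed limits (rad/s): [1.89, 1.89, 2.57, 3.01, 3.01, 3.01].

## Interface

Orientations are given as a unit quaternion [x, y, z, w].
In Python, from bench import env gives the robot as it stands. The module is installed in compiled form; this text tells all that it offers.
- The arm moves only by the tool servo_tool, never from a script. Its argument "commands" is a list of rows, each a list of 3 entries, a list of its own where there are three numbers: the gripper's target within -1 to 1 (shut at 1, half-way at 0, fully open at -1), then the shift along the tool's x, y, z in mm, then the turn about the tool's y in rad. In form: [[gripper, [dx, dy, dz], yaw], ...]. A call has 1 to 20 rows; each row shifts and turns the commanded pose from where the row before left it, along the tool's axes as they then stand; what a row does not reach is not made up. A row lasts 1/8 s, in which the tool goes at most 62.5 mm and 10.7 degrees, less where a joint would pass 70% of its speed; a pose out of reach is approached as far as the arm can. A call with a gripper value outside its range is refused whole. The fingers move at their own pace and stop on an object; "force" is the grip in N (left out, the last holds). Time passes only in rows, so rows that do not move let the fingers close. It gives the time, the measured TCP pose, the force and the opening at its end, in the units of the state.
- env.sense(): the state, without advancing time (a new reading comes with each control period).
- env.grab_frame(name): name is "scene" or "top"; returns a dict with "frame" (480x640x3 uint8, red, green, blue), "range_z" (480x640 float32, m along the optical axis (not along the pixel's ray), 0 where there is no reading), "K" (3x3 intrinsics, pixels), "k1" (the pictures are not rectified: a ray, as slopes to the right and down, at radius r is drawn at 1 + k1 r^2 times it, then the intrinsics apply), "camera_from_world" (4x4, takes a point from world to camera coordinates). Camera axes: x right, y down, z forward; pixel columns grow to the right and rows downward; lengths in m; the calibration is good to about 2 mm. A picture is of the moment at which its call begins.
- env.sign_off(): hands the job in, once; it reports no verdict.
Trained networks look in a picture, given as the dict that the camera call returned (one of the last four; its "shot" number tells which), for a name from the list of things; names that differ only in an ending like _2 or _b are one class to them, and where a whole thing is asked for, a point or a joint stands for the part that bears it (a point fixed in the world has none). Each returns a list of dicts, best first, with "confidence" (0 to 1); they miss things now and then, are a little off and sometimes report something else, mostly with a low value. They report only what shows in the picture. A call takes as long as a camera call. They do not tell look-alikes from the thing itself.
- env.look_for(picture, query): "extent" ([centre column, centre row, width, height] in pixels, round what is visible of it).
- env.cut_out(picture, query): "region" (480x640 bool, what is visible of it) and "extent" ([centre column, centre row, width, height] in pixels, round what is visible of it).
The state is a dict: "t": time; "joint_positions": joint angles; "qvel": joint speeds; "effort": joint torques, N m; "ee_pos": TCP position; "orientation": TCP orientation; "ft_force": force on the tool from outside, world axes, zero at the start; "torque": the same for the moment, N m; "gripper_width": finger opening in m.
Only numpy, scipy, OpenCV 4.12 (cv2) and the standard library are available. Lean on these libraries where they do the work, as an engineer would, in place of code of your own. Each camera call takes 0.05 s, during which the arm holds its last target.

## Task

On the viewing stand, pull up the black lock plunger, slide the magnifier section along its rail by one hole so that the lens stands over the little bowl (not the metal block), and let the pin go fully home in that hole. Finish while still holding the plunger knob with the pin fully down; do not let go. Leave the bowl, the block, the cup and the hammer where they are.

Things in the scene. Friction and masses are not known exactly. Their poses are not given: they have to be found in the camera images.
- stand: Viewing stand fixed to the table: 200 x 330 mm plywood base with a level rail along its y axis. Origin on the table under the middle of the rail; z up; x points from the rail to the white strip (70 x 190 mm, top 22 mm above the table, centred at x = +105 mm) that bears bowl and block. Its yaw is within 0.5 rad of 0.
- rail_mid (a point): Middle of the rail's top face, 55 mm above the table. The rail is a square aluminium tube 290 mm long (along the stand's y) and 36 mm wide, its top pierced by five 12 mm square holes at y = -100, -50, 0, +50 and +100 mm from here.
- section (a joint): Position of the sliding section along the stand's y axis, m: 0 with the pin in the middle hole (the start, within 1 mm), +0.05 and -0.05 at the next holes, limits -0.11 and +0.11. It slides with about 1.5 N of friction (plus 6 N per m/s), only with the pin out of the rail; with the pin in a hole it has about 2 mm of play either way.
- sleeve_top (a point): On top of the sliding section, on the plunger's axis, 69 mm above the table. The section is a grey sleeve round the rail, 58 mm (x) by 56 mm (y), that carries plunger and magnifier. On it stands the plunger's steel housing, 20 mm in diameter, up to 87 mm above the table.
- plunger (a joint): Height of the lock plunger above its lowest place, m: 0 = pin fully home in a hole, 0.018 = top stop. The 8 mm round-ended pin reaches 12 mm into the rail, so it is clear above 0.012. A spring pulls it down with about 4 N when home, 9 N when up. Released between holes it rides on the rail at 0.012; it drops into a hole when within about 2 mm of it.
- knob: The plunger's black upright cylindrical knob, 26 mm in diameter and 24 mm high, above the sleeve. Origin at the centre of its underside, 94 mm above the table when the pin is home. Rigid with the plunger: lift the knob to pull the pin, move it sideways to slide the section.
- knob_mid (a point): Middle of the knob, on its axis, 12 mm above its underside; 106 mm above the table when the pin is home. The place to grip.
- lens (a point): Centre of the magnifier, a clear disc in a dark metal ring 81 mm across, level, 80 mm above the table (top of the ring 84 mm), carried by the section 105 mm from the rail's middle along the stand's +x. At the start it stands midway between bowl and block.
- bowl: Little brown bowl, loose, 48 mm across and 24 mm high, on the white strip about 50 mm to one side (+y or -y of the stand) of the middle; which side varies. Origin at the centre of its underside. Slide the section towards this side.
- block: Plain steel doming block, a loose 30 mm cube, on the other side of the strip. Origin at the centre of its underside.
- cup: White cup, 70 mm across and 80 mm high, loose, on the table past one end of the stand. Leave alone. Origin at the centre of its underside.
- hammer: Small hammer, 220 mm long, lying loose on the table past the other end of the stand. Leave alone.
There are look-alikes about, which are no part of the job. What is meant by the bowl is not blue or yellow, and is the smaller of those in its own colour.

How it is judged:
By the outcome, as a careful person would: the job done as asked, in the order asked, and still so for the second after the job is handed in, while the arm keeps its last pose, push and grip.
It also fails if it takes over 32 s, if anything falls off the work surface, if the arm or the gripper's body presses on something with over 40 N, if the wrist force passes 120 N, or if a joint passes its speed limit or range.

## Working session

There is one attempt and no reset: what is moved stays moved. The work goes in short steps, Python scripts to look and compute and a tool call to move; the robot and the scene stay as the last step left them, time stands still between calls to the robot, and variables do not carry over. Pictures are saved under pics/ and viewed, and the job is handed in when it is done.

Besides the shell and the picture viewer there is one more tool, called after ">>>" by a JSON object that holds its "name" and its "arguments". servo_tool: Moves the arm, as the interface text tells. Its arguments: {"type":"object","properties":{"commands":{"type":"array"},"force":{"type":"number"}},"required":["commands"]}

```bash
mkdir -p pics
cat > h.py <<'E'
import numpy as np, cv2
from bench import env
def save(p,n): cv2.imwrite('pics/'+n,p['frame'][:,:,::-1])
def rays(p,uv):
    K=p['K'];k=float(p['k1']); uv=np.asarray(uv,float).reshape(-1,2)
    d=np.stack([(uv[:,0]-K[0,2])/K[0,0],(uv[:,1]-K[1,2])/K[1,1]],1)
    s=d.copy()
    for _ in range(20): s=d/(1+k*(s**2).sum(1,keepdims=True))
    return np.c_[s,np.ones(len(s))]
def toworld(p,uv,z):
    c=rays(p,uv)*np.asarray(z,float).reshape(-1,1)
    T=np.linalg.inv(p['camera_from_world']); return c@T[:3,:3].T+T[:3,3]
def atheight(p,uv,h):
    T=np.linalg.inv(p['camera_from_world']); d=rays(p,uv)@T[:3,:3].T; o=T[:3,3]
    return o+d*((h-o[2])/d[:,2])[:,None]
def cloud(p,mask):
    v,u=np.where(mask&(p['range_z']>0)); return toworld(p,np.c_[u,v],p['range_z'][v,u])
E
python3 - <<'E'
from h import *
a=env.grab_frame('scene');b=env.grab_frame('top')
save(a,'s1.png');save(b,'t1.png')
for n,p in(('s',a),('t',b)):
  for q in('knob','bowl','block','sleeve_top','lens','stand','cup','hammer'):
    for r in env.cut_out(p,q)[:4]:
      c=cloud(p,r['region']); 
      print(n,q,round(r['confidence'],2),np.round(r['extent']),np.round(np.median(c,0),3) if len(c) else None, np.round(np.percentile(c,98,axis=0),3) if len(c) else None)
s=env.sense();print(s)
E
```

```text
s knob 0.51 [225. 223.  12.  15.] [ 0.499 -0.11   0.114] [ 0.505 -0.098  0.121]
s knob 0.17 [240. 273. 173. 114.] [ 0.563 -0.11   0.02 ] [0.664 0.061 0.086]
s bowl 0.8 [200. 350.  19.  26.] [ 0.746 -0.206  0.016] [ 0.776 -0.185  0.026]
s bowl 0.79 [154. 374.  36.  28.] [ 0.775 -0.292  0.019] [ 0.813 -0.263  0.033]
s bowl 0.72 [228. 281.  22.  17.] [ 0.596 -0.135  0.038] [ 0.625 -0.115  0.048]
s bowl 0.59 [247. 338.  35.  28.] [ 0.742 -0.114  0.022] [ 0.783 -0.086  0.035]
s block 0.8 [268. 267.  17.  24.] [ 0.594 -0.037  0.047] [ 0.601 -0.022  0.057]
s sleeve_top 0.79 [241. 246.  52.  56.] [ 0.559 -0.101  0.081] [ 0.63  -0.055  0.119]
s lens 0.66 [238. 246.  53.  58.] [ 0.532 -0.101  0.081] [ 0.63  -0.055  0.119]
s stand 0.71 [242. 272. 176. 117.] [ 0.563 -0.11   0.02 ] [0.663 0.06  0.085]
s cup 0.77 [328. 216.  33.  40.] [0.464 0.13  0.056] [0.48  0.162 0.082]
s hammer 0.92 [118. 314.  62.  81.] [ 0.658 -0.363  0.024] [ 0.705 -0.307  0.029]
s hammer 0.31 [240. 274. 175. 120.] [ 0.562 -0.11   0.02 ] [0.663 0.06  0.086]
t knob 0.58 [394. 290.  12.  12.] [ 0.49  -0.112  0.118] [ 0.501 -
[... 1108 characters left out ...]
.112  0.118] [ 0.501 -0.101  0.122]
{'t': 0.9, 'joint_positions': array([ 1.04148178e+00,  4.93583361e-01,  1.34551192e+00,  3.74469123e-06,
        1.30249251e+00, -9.54788657e-02]), 'qvel': array([-0.00125236, -0.00027322,  0.00126664, -0.00158106, -0.00078527,
        0.00038533]), 'effort': array([ 1.26120511e-03, -8.82011962e+01, -3.84276903e+01, -5.31832302e-05,
        6.99089469e-04,  4.60369859e-05]), 'ee_pos': array([0.26270424, 0.56710548, 0.23128327]), 'orientation': array([-0.69053394,  0.15218506, -0.15218369,  0.69053799]), 'ft_force': array([-0.50430158,  0.29394767, -0.09231899]), 'torque': array([-0.01331188, -0.02013282,  0.03762446]), 'gripper_width': 0.08553020966469936}
```

Run:
```python
import cv2
a=cv2.imread('pics/s1.png');b=cv2.imread('pics/t1.png')
cv2.imwrite('pics/s1c.png',cv2.resize(a[190:400,90:370],None,fx=2.8,fy=2.8,interpolation=2))
cv2.imwrite('pics/t1c.png',cv2.resize(b[150:350,260:520],None,fx=3,fy=3,interpolation=2))
```

```text
(no output)
```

View pics/s1c.png

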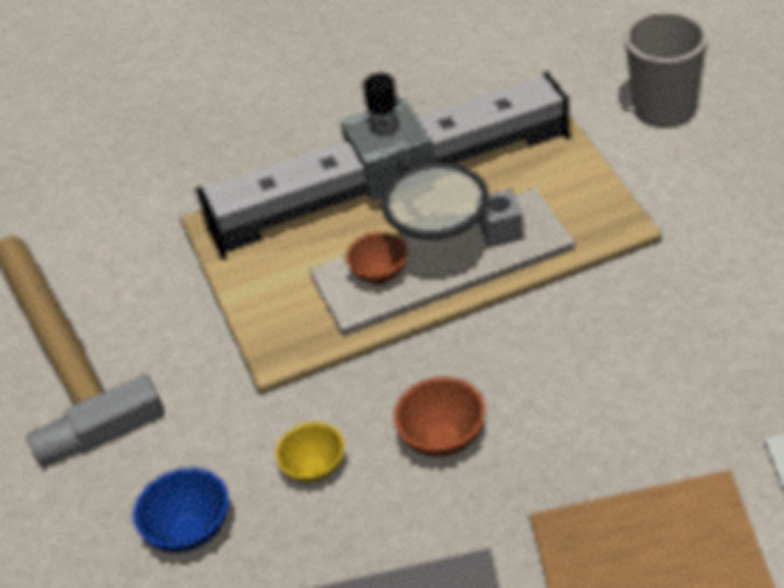

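View pics/t1c.png

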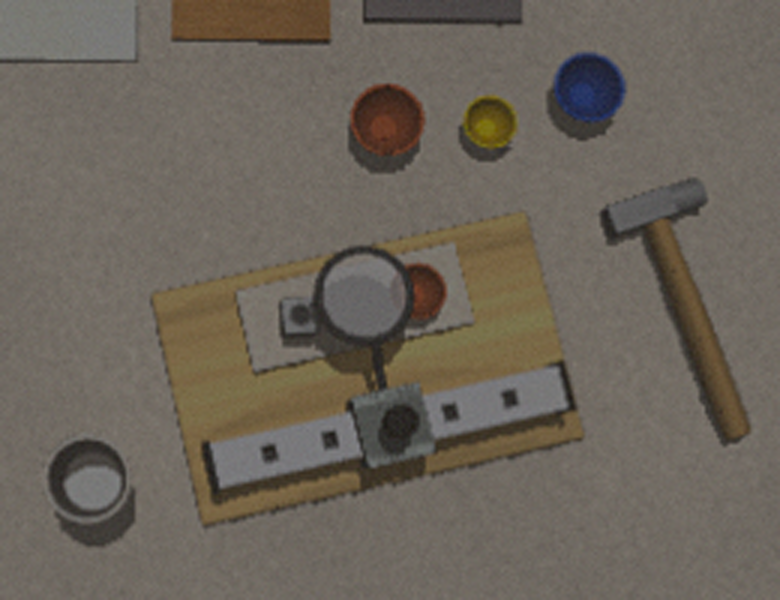

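Run:
```python
from h import *
for _ in range(1):
  b=env.grab_frame('top');a=env.grab_frame('scene')
  H={}
  for n,p,px in(('t',b,np.array([[269,453],[330,440],[450,412],[510,398]])/3+[260,150]),('s',a,np.array([[502,104],[446,123],[329,162],[267,184]])/2.8+[90,190])):
    g=cv2.cvtColor(p['frame'],cv2.COLOR_RGB2GRAY).astype(float); out=[]
    for u,v in px:
        for _ in range(3):
            x0,y0=int(round(u))-4,int(round(v))-4; w=g[y0:y0+9,x0:x0+9]; 
            yy,xx=np.mgrid[y0:y0+9,x0:x0+9]; d=np.clip(np.percentile(w,60)-12-w,0,None)*(np.hypot(xx-u,yy-v)<4.2)
            u,v=(d*xx).sum()/d.sum(),(d*yy).sum()/d.sum()
        out.append((u,v))
    P=atheight(p,out,0.055)[:,:2]
    ys=np.array([100,50,-50,-100])/1000.
    # fit c + y*dir
    A=np.c_[np.ones(4),ys]; s,_,_,_=np.linalg.lstsq(A,P,rcond=None)
    print(n,np.round(out,1).tolist(),P.round(4).tolist(),'c',s[0].round(4),'dir',s[1].round(3),'yaw',np.arctan2(-s[1][0],s[1][1]),'res',np.abs(P-A@s).max())
  for n,p in(('t',b),('s',a)):
    for r in env.cut_out(p,'knob')[:1]:
      c=cloud(p,r['region']); t=c[(c[:,2]>.113)]; print(n,r['confidence'],t.mean(0),t.min(0),t.max(0),len(t))
      e=r['extent'];print(atheight(p,[e[:2]],.118 if n=='t' else .106))
```

```text
t [[349.4, 300.5], [369.6, 296.1], [409.7, 286.9], [429.5, 282.3]] [[0.4679, -0.0155], [0.4791, -0.0642], [0.5021, -0.1616], [0.5136, -0.2104]] c [ 0.4907 -0.1129] dir [-0.229  0.974] yaw 0.23081532283370987 res 0.00010555774906345627
s [[269.3, 226.8], [249.0, 233.5], [206.9, 247.7], [185.0, 255.0]] [[0.4675, -0.0126], [0.4788, -0.0614], [0.5018, -0.1589], [0.5132, -0.2076]] c [ 0.4903 -0.1102] dir [-0.229  0.975] yaw 0.23025426824169098 res 9.54569534271088e-05
t 0.65 [ 0.48896044 -0.11233458  0.11836178] [ 0.47835624 -0.12362877  0.11435013] [ 0.49930646 -0.10203409  0.12398214] 87
[[ 0.48756213 -0.11244507  0.118     ]]
s 0.47 [ 0.49462704 -0.11010985  0.11788611] [ 0.47904584 -0.1219949   0.11339176] [ 0.50508027 -0.09791095  0.12237974] 85
[[ 0.49082689 -0.112113    0.106     ]]
```

```bash
cat > plan.py <<'E'
from h import *
from scipy.spatial.transform import Rotation as R
def show(target,yaw=0.2305):
    s=env.sense();Rm=R.from_quat(s['orientation']).as_matrix();p=np.array(s['ee_pos'])
    yd=np.array([-np.sin(yaw),np.cos(yaw),0])
    z=Rm[:,2]; 
    # turn about tool y (angle th) so that z' || +-yd
    yy=Rm[:,1]
    best=[]
    for sg in(1,-1):
        t=sg*yd; th=np.arctan2(np.dot(np.cross(z,t),yy),np.dot(z,t)); best.append(th)
    print('t',s['t'],'p',p.round(4),'w',s['gripper_width'],'F',s['ft_force'].round(2))
    print('axes\n',Rm.round(3),'turn',np.round(best,4),'q6',s['joint_positions'][5])
    d=np.array(target)-p
    print('shift world mm',(d*1e3).round(1),'tool mm',(Rm.T@d*1e3).round(1))
    for th in best: print(' after turn',th.round(3),(( R.from_rotvec(yy*th).as_matrix()@Rm).T@d*1e3).round(1))
    print('slide -y 50 tool',(Rm.T@(-yd*50)).round(2))
E
python3 -c "
from plan import *
show([.490,-.1118,.17])"
```

```text
t 1.1 p [0.2627 0.5671 0.2313] w 0.08536607996702474 F [-0.2  -0.21  0.6 ]
axes
 [[ 0.907 -0.     0.42 ]
 [-0.42  -0.     0.907]
 [-0.    -1.    -0.   ]] turn [-0.6643  2.4773] q6 -0.09549837602717734
shift world mm [ 227.3 -678.9  -61.3] tool mm [ 491.6   61.3 -520.5]
 after turn -0.664 [  66.2   61.3 -712.9]
 after turn 2.477 [-66.2  61.3 712.9]
slide -y 50 tool [ 30.83   0.   -39.37]
```

>>> {"name": "servo_tool", "arguments": {"commands": [[-1,[0,0,0],-0.166],[-1,[0,0,0],-0.166],[-1,[0,0,0],-0.166],[-1,[0,0,0],-0.166],[-1,[4,2,-45],0],[-1,[4,2,-45],0],[-1,[4,2,-45],0],[-1,[4,2,-45],0],[-1,[4,2,-45],0],[-1,[4,4,-45],0],[-1,[4,4,-45],0],[-1,[4,4,-45],0],[-1,[4,4,-45],0],[-1,[4,6,-45],0],[-1,[4,6,-45],0],[-1,[4,7,-45],0],[-1,[6,7,-45],0],[-1,[6,7,-45],0],[-1,[6,6,-45],0],[-1,[0,0,0],0]], "force": 60}}

```text
t: 3.6
ee_pos: [0.482, -0.0776, 0.166]
orientation: [0.703, 0.08, -0.08, -0.702]
ft_force: [-0.2, 0.5, 0.8]
gripper_width: 0.0852
```

```bash
python3 -c "
from plan import *
show([.490,-.1118,.087])"
```

```text
t 3.6 p [ 0.482  -0.0776  0.166 ] w 0.08520710287613474 F [-0.24  0.5   0.79]
axes
 [[ 0.974  0.001 -0.225]
 [ 0.225 -0.     0.974]
 [ 0.    -1.    -0.001]] turn [-0.0033  3.1383] q6 -2.079505689898202
shift world mm [  8.  -34.2 -79. ] tool mm [  0.   79.  -35.1]
 after turn -0.003 [ -0.1  79.  -35.1]
 after turn 3.138 [ 0.1 79.  35.1]
slide -y 50 tool [ 1.6e-01  3.0e-02 -5.0e+01]
```

>>> {"name": "servo_tool", "arguments": {"commands": [[-1,[0,0,-18],0],[-1,[0,0,-17],0],[-1,[0,20,0],0],[-1,[0,20,0],0],[-1,[0,20,0],0],[-1,[0,18,0],0],[-1,[0,0,0],0]]}}

```text
t: 4.47
ee_pos: [0.4885, -0.1091, 0.0876]
orientation: [-0.702, -0.081, 0.082, 0.703]
ft_force: [0.0, 1.0, -0.7]
gripper_width: 0.0853
```

```bash
python3 -c "
from plan import *
show([.490,-.1118,.087])
a=env.grab_frame('scene');b=env.grab_frame('top')
cv2.imwrite('pics/c2.png',np.hstack([cv2.resize(p['frame'][y:y+100,x:x+100,::-1],None,fx=4,fy=4,interpolation=2) for p,x,y in((a,180,180),(b,340,230))]))"
```

```text
t 4.475 p [ 0.4885 -0.1091  0.0876] w 0.08528085484831029 F [ 0.01  0.98 -0.66]
axes
 [[ 0.974 -0.002 -0.228]
 [ 0.228  0.001  0.974]
 [-0.002 -1.     0.001]] turn [ 0.     -3.1416] q6 -2.14037075209833
shift world mm [ 1.5 -2.7 -0.6] tool mm [ 0.9  0.6 -3. ]
 after turn 0.0 [ 0.9  0.6 -3. ]
 after turn -3.142 [-0.9  0.6  3. ]
slide -y 50 tool [ -0.    -0.05 -50.  ]
```

View pics/c2.png

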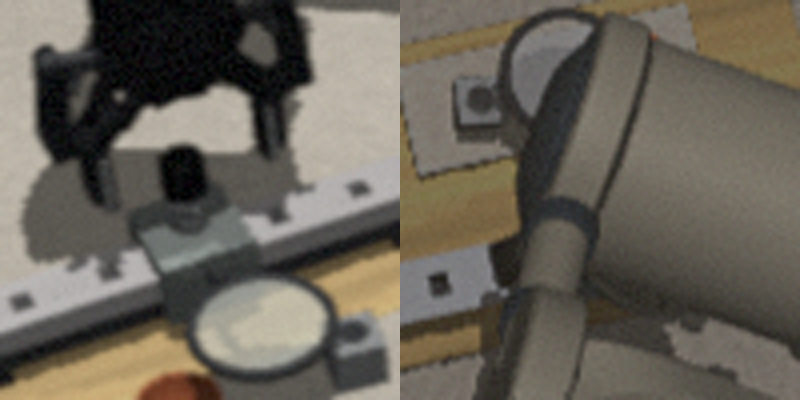

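>>> {"name": "servo_tool", "arguments": {"commands": [[-1,[1,0,-2],0],[0.5,[0,0,0],0],[1,[0,0,0],0],[1,[0,0,0],0],[1,[0,0,0],0],[1,[0,0,0],0],[1,[0,0,0],0],[1,[0,0,0],0]], "force": 60}}

```text
t: 5.58
ee_pos: [0.4905, -0.1108, 0.0886]
orientation: [0.702, 0.081, -0.081, -0.702]
ft_force: [-1.3, 0.2, 6.7]
gripper_width: 0.0239
```

```bash
python3 -c "
from plan import *
show([.490,-.1118,.087])
a=env.grab_frame('scene')
cv2.imwrite('pics/c3.png',cv2.resize(a['frame'][180:280,180:280,::-1],None,fx=5,fy=5,interpolation=2))"
```

```text
t 5.575 p [ 0.4905 -0.1108  0.0886] w 0.02387685186046496 F [-1.34  0.19  6.67]
axes
 [[ 0.974  0.    -0.228]
 [ 0.228 -0.     0.974]
 [ 0.    -1.    -0.   ]] turn [-2.0000e-04  3.1414e+00] q6 -2.142083791218716
shift world mm [-0.5 -1.  -1.6] tool mm [-0.7  1.6 -0.8]
 after turn -0.0 [-0.7  1.6 -0.8]
 after turn 3.141 [0.7 1.6 0.8]
slide -y 50 tool [ 1.e-02  1.e-02 -5.e+01]
```

View pics/c3.png

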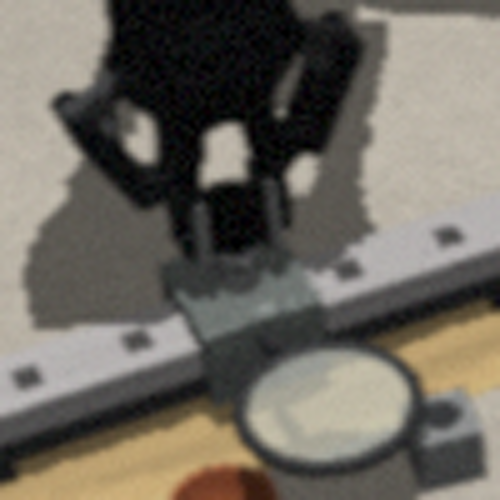

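>>> {"name": "servo_tool", "arguments": {"commands": [[1,[0,-4,0],0],[1,[0,-4,0],0],[1,[0,-4,0],0],[1,[0,-3,0],0],[1,[0,0,0],0],[1,[0,0,0],0]], "force": 80}}

```text
t: 6.38
ee_pos: [0.4903, -0.1108, 0.1032]
orientation: [-0.702, -0.081, 0.081, 0.702]
ft_force: [2.4, -0.4, -8.3]
gripper_width: 0.0238
```

```bash
python3 -c "
from plan import *
show([.490,-.1118,.103])
a=env.grab_frame('scene')
cv2.imwrite('pics/c4.png',cv2.resize(a['frame'][180:280,180:280,::-1],None,fx=5,fy=5,interpolation=2))"
```

```text
t 6.375 p [ 0.4903 -0.1108  0.1032] w 0.023829446291163733 F [ 2.37 -0.44 -8.27]
axes
 [[ 0.974 -0.    -0.228]
 [ 0.228  0.     0.974]
 [-0.    -1.     0.   ]] turn [-3.0000e-04  3.1413e+00] q6 -2.1420670052481947
shift world mm [-0.3 -1.  -0.2] tool mm [-0.5  0.2 -0.9]
 after turn -0.0 [-0.5  0.2 -0.9]
 after turn 3.141 [0.5 0.2 0.9]
slide -y 50 tool [ 2.e-02 -0.e+00 -5.e+01]
```

View pics/c4.png

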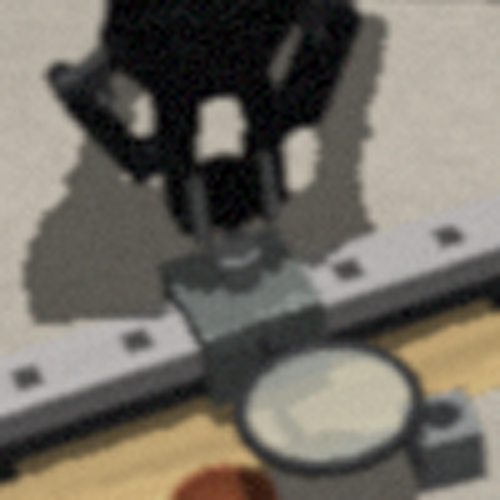

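>>> {"name": "servo_tool", "arguments": {"commands": [[1,[0,0,-5],0],[1,[0,0,-6],0],[1,[0,0,-6],0],[1,[0,0,-6],0],[1,[0,0,-6],0],[1,[0,0,-6],0],[1,[0,0,-6],0],[1,[0,0,-5],0],[1,[0,0,-4],0],[1,[0,0,0],0],[1,[0,0,0],0]]}}

```text
t: 7.8
ee_pos: [0.5018, -0.1596, 0.1033]
orientation: [0.703, 0.081, -0.081, -0.702]
ft_force: [0.8, -0.6, -9.7]
gripper_width: 0.0238
```

```bash
python3 -c "
from plan import *
show([.5019,-.1602,.0883])
a=env.grab_frame('scene')
cv2.imwrite('pics/c5.png',cv2.resize(a['frame'][190:300,170:280,::-1],None,fx=5,fy=5,interpolation=2))"
```

```text
t 7.8 p [ 0.5018 -0.1596  0.1033] w 0.023798510715125884 F [ 0.77 -0.62 -9.73]
axes
 [[ 0.974  0.    -0.228]
 [ 0.228 -0.     0.974]
 [ 0.    -1.    -0.   ]] turn [-3.0000e-04  3.1413e+00] q6 -2.222084458879253
shift world mm [  0.1  -0.6 -15. ] tool mm [-0.1 15.  -0.6]
 after turn -0.0 [-0.1 15.  -0.6]
 after turn 3.141 [ 0.1 15.   0.6]
slide -y 50 tool [ 1.e-02  2.e-02 -5.e+01]
```

View pics/c5.png

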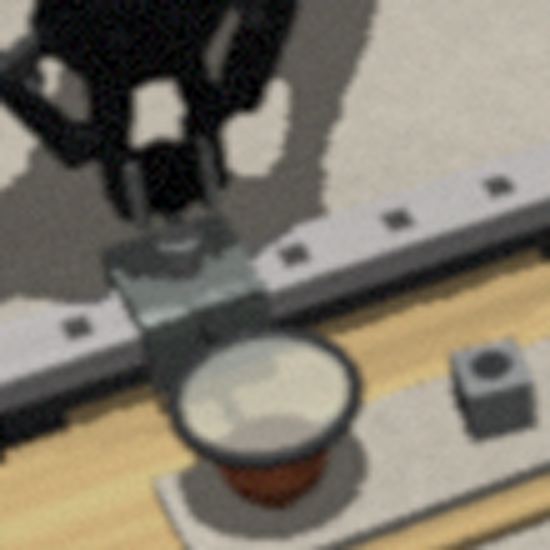

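>>> {"name": "servo_tool", "arguments": {"commands": [[1,[0,3,0],0],[1,[0,3,0],0],[1,[0,3,0],0],[1,[0,3,0],0],[1,[0,3,0],0],[1,[0,0,0],0],[1,[0,0,0],0]]}}

```text
t: 8.72
ee_pos: [0.502, -0.1596, 0.0887]
orientation: [0.703, 0.081, -0.081, -0.702]
ft_force: [-2.1, -1.5, 5.1]
gripper_width: 0.0238
```

```bash
python3 -c "
from plan import *
show([.5019,-.1602,.0883])
a=env.grab_frame('scene');save(a,'s6.png')
cv2.imwrite('pics/c6.png',cv2.resize(a['frame'][190:300,170:280,::-1],None,fx=5,fy=5,interpolation=2))"
```

```text
t 8.725 p [ 0.502  -0.1596  0.0887] w 0.023843043710394175 F [-2.12 -1.46  5.06]
axes
 [[ 0.974  0.001 -0.228]
 [ 0.228 -0.     0.974]
 [ 0.001 -1.    -0.001]] turn [-3.0000e-04  3.1413e+00] q6 -2.2221729180398997
shift world mm [-0.1 -0.6 -0.4] tool mm [-0.2  0.4 -0.5]
 after turn -0.0 [-0.2  0.4 -0.5]
 after turn 3.141 [0.2 0.4 0.5]
slide -y 50 tool [ 1.e-02  3.e-02 -5.e+01]
```

View pics/c6.png

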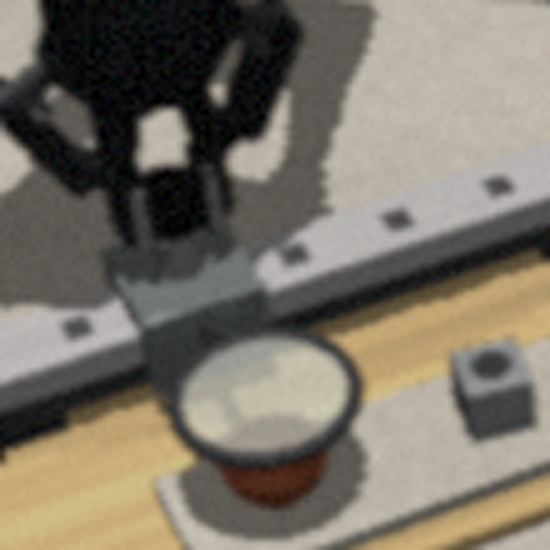

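>>> {"name": "servo_tool", "arguments": {"commands": [[1,[0,0.5,0],0],[1,[0,0,0],0],[1,[0,0,0],0],[1,[0,0,0],0]]}}

```text
t: 9.28
ee_pos: [0.502, -0.1597, 0.0886]
orientation: [0.703, 0.082, -0.081, -0.702]
ft_force: [-3.9, -0.5, 13.9]
gripper_width: 0.0239
```

```bash
python3 -c "
from plan import *
show([.5019,-.1602,.0883])
a=env.grab_frame('scene')
for q in('knob','bowl','block','cup','hammer','lens'):
    for r in env.cut_out(a,q)[:4]:
      c=cloud(a,r['region']); print(q,round(r['confidence'],2),np.median(c,0).round(3),np.percentile(c,98,axis=0).round(3))
"
```

```text
t 9.275 p [ 0.502  -0.1597  0.0886] w 0.02386877499879961 F [-3.85 -0.5  13.88]
axes
 [[ 0.974  0.001 -0.228]
 [ 0.228 -0.001  0.974]
 [ 0.001 -1.    -0.001]] turn [-3.0000e-04  3.1413e+00] q6 -2.222150941152657
shift world mm [-0.1 -0.5 -0.3] tool mm [-0.3  0.3 -0.5]
 after turn -0.0 [-0.3  0.3 -0.5]
 after turn 3.141 [0.3 0.3 0.5]
slide -y 50 tool [ 1.e-02  4.e-02 -5.e+01]
knob 0.46 [ 0.512 -0.158  0.115] [ 0.518 -0.147  0.121]
bowl 0.75 [ 0.742 -0.113  0.021] [ 0.783 -0.085  0.035]
bowl 0.67 [ 0.775 -0.291  0.02 ] [ 0.814 -0.264  0.033]
bowl 0.64 [ 0.661 -0.362  0.024] [ 0.705 -0.307  0.029]
bowl 0.63 [ 0.746 -0.205  0.016] [ 0.776 -0.184  0.027]
block 0.71 [ 0.592 -0.039  0.048] [ 0.599 -0.023  0.055]
cup 0.85 [0.464 0.13  0.056] [0.48  0.162 0.081]
hammer 0.74 [ 0.664 -0.362  0.024] [ 0.705 -0.306  0.029]
lens 0.62 [ 0.572 -0.148  0.081] [ 0.642 -0.101  0.118]
lens 0.21 [ 0.592 -0.038  0.049] [ 0.599 -0.022  0.055]
```

```bash
python3 -c "
from bench import env
print(env.sign_off())"
```

```text
the job is handed in; nothing more can be done
None
```

The magnifier section is now one hole to the bowl's side (-y), with the lens over the small brown bowl. I handed the job in with the gripper still closed on the knob and the pin down. The robot's clock read about 9.3 s at the last check, against the 32 s limit.

I gripped the knob and lifted the plunger about 15 mm. I then slid the section 50 mm along the rail and lowered the plunger back down.

**Pin home:** the TCP height at the end was 88.6 mm, the same as when I first gripped the knob with the pin home. Pressing down another 0.5 mm met a hard stop, and the upward force rose from 5 to 14 N.

**Lens position:** the camera picture before the last 0.5 mm press showed the lens over the bowl. The TCP had moved by one hole pitch, to within about 0.5 mm.

**Other things:** the block, cup and hammer measured within a few mm of where they started, which is measurement noise. The bowl under the lens looked undisturbed in that picture. The detector did not pick it out at the end because the lens covers it, so I have no measured position for it.

**Small disagreements:** the two cameras differed by about 2.7 mm on where the middle of the rail is. In the last check the detector also labelled the hammer as a bowl. Neither affected the result.

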